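Move the egg pan off the heat and show the egg rack to the check camera

TASK

Slide the saucepan with the egg rack in it, without lifting it, from the hob zone marked with the red rings onto the zone marked with the green rings and cross, so that it stands centred there. Then lift the egg rack out by its black handle and present it to the check camera: upright and still, its middle straight in front of the lens at lens height and 20 cm from it, with its yellow tag facing the lens. Finish while holding the rack there in the air; keep the eggs upright, do not knock the camera and leave everything else where it stands.

Things in the scene. Friction and masses are not known exactly. Their poses are not given: they have to be found in the camera images.
- pan: Steel saucepan, loose, about 0.6 kg empty. Origin: centre of the underside of its round body; z up. The body is 169 mm in diameter, open at the top, rim 89 mm above the origin, floor 6.5 mm above it, 130 mm clear inside. One handle runs from the body along its own -y to 234 mm from the origin, at the start roughly towards the robot. Friction on the hob about 0.5 to 0.7.
- pan_handle (a point): Middle of the outer part of the pan's bare steel handle, 188 mm from the pan's origin along its own -y and 96 mm above the pan's underside; same axes as the pan. Within 20 mm of it the handle is 25 to 28 mm wide (along the pan's x) and about 15 mm thick, top 7 mm above this point: it can be pinched from above.
- hot_zone: The zone marked by red rings (200 mm outer diameter) printed flat on the hob top, where the pan stands at the start. Origin: its centre on the hob top, 30 mm above the work surface. It may be the left or the right zone.
- rest_zone: The zone marked by green rings (200 mm outer diameter) with a green cross in the middle, printed flat on the same hob top, where the pan must go. Origin: its centre on the hob top. The zone centres are 230 mm apart.
- hob: Slim fixed two-zone induction hob with a flat smooth black top, 310 mm (x) x 460 mm (y) x 30 mm high, origin under its centre. The two zones lie on its y axis, 115 mm either side of the centre.
- egg_rack: Steel egg rack, loose, about 0.3 kg, standing on the floor of the pan: round base plate 106 mm in diameter, four eggs fixed in its holders (tops 66 mm above the origin), a thin upright rod in the middle and on it a black handle bar. Origin: centre of the underside; z up along the rod. Its own -x points to the yellow tag (32 mm wide, 30 mm high, upright, 57 mm from the rod). Overall height 148 mm.
- rack_grip (a point): Centre of the black handle bar of the egg rack, 139 mm above the rack's origin. The bar is 46 mm long along the rack's y, 12 mm thick along its x and 18 mm high; only the 8 mm thick rod is under it.
- rack_middle (a point): The middle of the egg rack, on the rod, 40 mm above its origin (99 mm below rack_grip); same axes as the rack.
- camera: Check camera fixed on a round-footed stand: white housing 74 mm wide with a black lens tube, 246 mm high in all, foot 100 mm in diameter. Origin: under the post on the work surface; the lens looks level along its own -x.
- lens (a point): Front of the camera's lens, 47 mm in front of the post (own -x), 220 mm above the work surface; same axes as the camera, so it looks along -x. The rack's middle belongs 200 mm in front of it.
- tomato: Bystander, leave alone: red tomato, about 100 mm across, 79 mm high. Origin under its centre.
- spice_jar: Bystander, leave alone: spice jar with orange-red contents and a steel cap, 58 mm across, 94 mm high. Origin under its centre.
Not all that is in view belongs to the job. What is shaped like the egg_rack but purple is not meant.

How it is judged:
On the way, in this order (a step that is already met when the one before it is completed fails the run):
1. the pan has been slid onto the green zone, the rack still standing in it (horizontal distance between pan and rest_zone below 0.03 m and linear speed of pan below 0.02 m/s and height (world z) of pan below 0.036 m and angle between pan's own z axis and vertical below 0.06 rad and horizontal distance between egg_rack and pan below 0.04 m and height (world z) of egg_rack below 0.045 m), for 0.2 s.
2. the egg rack is lifted out of the pan by the gripper (height (world z) of egg_rack above 0.13 m and contact force between egg_rack and the fingers above 1 N), for 0.1 s.
At the end, for the whole second after the job is handed in: Ends holding. Pan flat and still on the hob, centred on the green zone within 30 mm. Rack held in the air by the fingers alone, still, upright within 8 deg, its middle 165 to 235 mm before the lens and within 30 mm of the lens axis sideways and in height, tag side facing the lens within 12 deg (horizontal distance between pan and rest_zone below 0.03 m and linear speed of each of pan, egg_rack below 0.02 m/s and height (world z) of pan below 0.036 m and angle between pan's own z axis and vertical below 0.06 rad and x of rack_middle in the frame of lens between -0.235 and -0.165 m and y of rack_middle in the frame of lens between -0.03 and 0.03 m and z of rack_middle in the frame of lens between -0.03 and 0.03 m and angle between the x axis of egg_rack and the x axis of camera, either way round below 0.21 rad and x of lens in the frame of egg_rack below 0 m and angle between egg_rack's own z axis and vertical below 0.14 rad and angular speed of egg_rack below 0.15 rad/s and contact force between egg_rack and the fingers above 1 N and contact force between egg_rack and camera below 0.2 N and contact force between egg_rack and pan below 0.2 N); the arm keeps its last pose, push and grip.
It fails at once if the pan is lifted off the hob by more than 10 mm or tipped by more than 9 degrees (height (world z) of pan above 0.04 m or angle between pan's own z axis and vertical above 0.16 rad).
It fails at once if the egg rack is tipped by more than 30 degrees (angle between egg_rack's own z axis and vertical above 0.52 rad).
It fails at once if the camera is knocked (more than 5 N) (contact force between camera and anything else above 5 N).
It fails at once if another thing on the surface is moved by more than 30 mm (distance of any of tomato, spice_jar from where it was at the start of the episode above 0.03 m).
It also fails if it takes over 53 s, if anything falls off the work surface, if the arm or the gripper's body presses on something with over 40 N, if the wrist force passes 120 N, or if a joint passes its speed limit or range.

ROBOT

A 6-joint arm with a two-finger parallel gripper is mounted at the origin on a cart in front of the work surface, level with it; the furniture and walls round the work are solid. World frame = base frame: x ahead of the robot, y to its left, z up, the work surface at z = 0. Lengths are in m, angles in rad, forces in N, time in s.
With the tool pointing down it reaches from about 0.225 to 0.875 m from the base axis. Payload 3.4 kg.
Tool frame: the origin (TCP) lies on the mounting face of the last link; the fingertips stand 173 mm ahead of it and the grasp point (between the pads) lies 155 mm ahead of it; y points along the fingers, x is the direction in which the jaws open and shut, and the axes are right-handed (so a half turn about y gives the same grasp; the last joint's range is limited). The gripper opens to 85 mm and grips with 20 to 120 N. Pads are 22 mm wide; open, the fingers measure 114 mm over their backs; the gripper's body (76 mm by 85 mm) begins 54 mm behind the grasp point. The pads swing forward as they close: fully open they stand 13 mm farther back than shut.
Start: joints at [1.163, 0.276, 1.505, -0, 1.361, -0.121], TCP at [0.163, 0.552, 0.405] pointing down, gripper open.
Joint ranges: [-2.89, 2.89], [-0.75, 2.08], [0.22, 2.7], [-1.18, 4.32], [0.11, 2.71], [-2.7, 2.7]. Speed limits (rad/s): [2.57, 2.57, 3.14, 3.14, 3.14, 3.14].

INTERFACE

Orientations are given as a unit quaternion [w, x, y, z].
In Python, from rig import manip, vision, ticket gives the robot as it stands.
- The arm moves only by the tool arm_command, never from a script. Its argument "increments" is one flat list of numbers, 7 for each row, row after row: the turn, a rotation vector about the tool's x, y, z in rad, then the shift along the tool's x, y, z in cm, then the closure, from 0 (fully open) to 1 (shut). In form: [wx, wy, wz, tx, ty, tz, hand, wx, wy, wz, tx, ty, tz, hand, ...]. A call has 1 to 8 rows; each row shifts and turns the commanded pose from where the row before left it, along the tool's axes as they then stand; what a row does not reach is not made up. A row lasts 1/8 s, in which the tool goes at most 62.5 mm and 10.7 degrees, less where a joint would pass 70% of its speed; a pose out of reach is approached as far as the arm can. A call is refused whole if a number of a shift passes 6.25 or a number of a turn 0.188, either way. A call with a gripper value outside its range is refused whole. The fingers move at their own pace and stop on an object; "grip_force" is the grip in N (left out, the last holds). Time passes only in rows, so rows that do not move let the fingers close. It gives the time, the measured TCP pose, the force and the opening at its end, in the units of the state.
- manip.get_state(): the state, without advancing time (a new reading comes with each control period).
- vision.get_image(name): name is "scene" or "top" or "wrist"; returns the picture (400x640x3 uint8, red, green, blue); there is no depth.
- vision.camera_params(name): a dict with "vfov" (degrees; the focal length in pixels is half the picture's height over the tangent of half this angle, whatever the lens; pixels are square), "cx", "cy" (the principal point, pixels), "distortion" ([k1, k2, p1, p2, k3] as OpenCV has them; the pictures are not rectified), "R" (3x3) and "t" (3): a world point X has camera coordinates R X + t. Camera axes: x right, y down, z forward; pixel columns grow to the right and rows downward; lengths in m; the calibration is good to about 2 mm. A picture is of the moment at which its call begins: read the wrist's pose just before it. camera_params takes no time and is no camera call; for the wrist camera it gives the pose at the moment of the call.
- ticket.sign_off(): hands the job in, once; it reports no verdict.
The state is a dict: "clock": time; "qpos": joint angles; "qd": joint speeds; "effort": joint torques, N m; "position": TCP position; "ee_rot": TCP orientation; "contact_force": force on the tool from outside, world axes, zero at the start; "moment": the same for the moment, N m; "width": finger opening in m.
Only numpy, scipy, OpenCV 4.12 (cv2) and the standard library are available. Lean on these libraries where they do the work, as an engineer would, in place of code of your own. Each camera call takes 0.05 s, during which the arm holds its last target.

## Working session

There is one attempt and no reset: what is moved stays moved. The work goes in short steps, Python scripts to look and compute and a tool call to move; the robot and the scene stay as the last step left them, time stands still between calls to the robot, and variables do not carry over. Pictures are saved under pics/ and viewed, and the job is handed in when it is done.

Besides the shell and the picture viewer there is one more tool, called as a command line: name --argument value ..., lists and objects as JSON in quotes. arm_command: Moves the arm, as the interface text tells. Its arguments: {"type":"object","properties":{"increments":{"type":"array"},"grip_force":{"type":"number"}},"required":["increments"]}

```bash
mkdir -p pics; ls
cat > h.py <<'E'
import sys; sys.path.insert(0,'.')
import numpy as np, cv2
from rig import manip, vision, ticket
def K(p):
    f=200/np.tan(np.radians(p['vfov'])/2); return np.array([[f,0,p['cx']],[0,f,p['cy']],[0,0,1.]])
def ray(p,uv):
    n=cv2.undistortPoints(np.array(uv,float).reshape(-1,1,2),K(p),np.array(p['distortion'],float)).reshape(-1,2)
    R=np.array(p['R']);t=np.array(p['t']); o=-R.T@t
    d=np.c_[n,np.ones(len(n))]@R
    return o,d
def atz(p,uv,z):
    o,d=ray(p,uv); return o+d*((z-o[2])/d[:,2])[:,None]
def proj(p,X):
    r,_=cv2.Rodrigues(np.array(p['R'],float))
    return cv2.projectPoints(np.array(X,float).reshape(-1,1,3),r,np.array(p['t'],float),K(p),np.array(p['distortion'],float))[0].reshape(-1,2)
def snap(name,fn):
    p=vision.camera_params(name); im=np.array(vision.get_image(name)); cv2.imwrite('pics/'+fn,im[:,:,::-1]); return p,im
E
python3 - <<'E'
from h import *
for n in('scene','top','wrist'):
    p,im=snap(n,n+'0.png'); print(n,p['vfov'],-np.array(p['R']).T@np.array(p['t']))
print(manip.get_state())
E
```

```text
pics
scene 46.036327658408986 [-0.46640853 -0.94712677  0.96683716]
top 54.25763054575381 [ 0.27508267 -0.03261956  1.27062541]
wrist 70.52264323733552 [0.09952419 0.57106155 0.37221822]
{'clock': 0.15, 'qpos': array([ 1.16300399e+00,  2.76435434e-01,  1.50580980e+00,  2.11164057e-06,
        1.36071064e+00, -1.21011041e-01]), 'qd': array([-0.00021138, -0.00209899, -0.0032059 ,  0.00201495,  0.00096545,
       -0.00111126]), 'effort': array([ 8.00416801e-04, -4.17142940e+01, -2.46032900e+01,  8.73650242e-05,
        7.55991088e-03, -1.59783542e-05]), 'position': array([0.16259981, 0.55137619, 0.40405939]), 'ee_rot': array([-0.56607917,  0.5665577 ,  0.42300008, -0.42383686]), 'contact_force': array([ 0.2723446 , -0.22393644, -0.05660915]), 'moment': array([ 0.01479777, -0.06146193,  0.00970201]), 'width': 0.08553240809434455}
```

View pics/scene0.png

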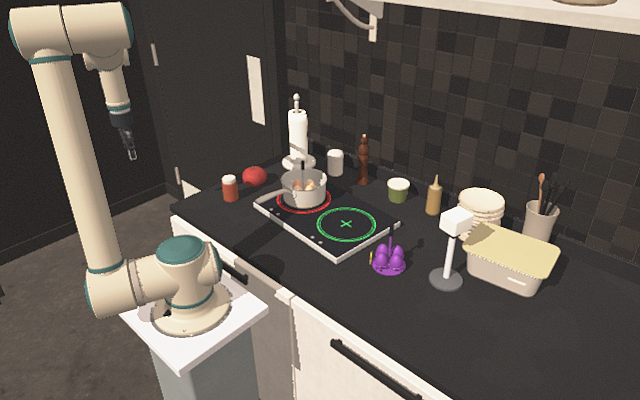

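View pics/top0.png

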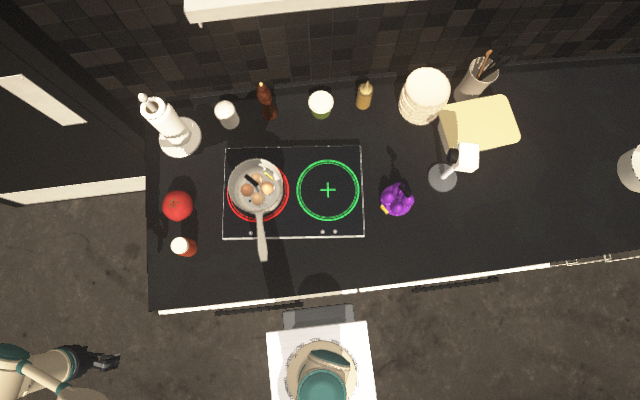

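View pics/wrist0.png

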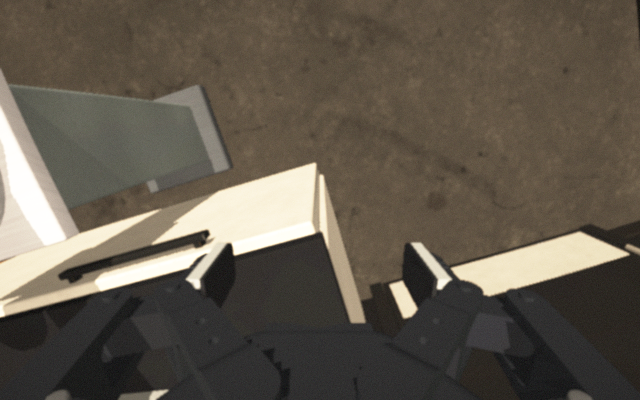

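The scene view shows the pan at (303,188) on the red rings, the green zone at (346,223), the purple decoy at (389,260) and the camera at (453,245). The top view shows the pan body at (256,185) with its handle end at (263,258), the green cross at (328,190), the purple decoy at (397,200) and the check camera foot at (443,178). Candidates for the rack are the egg rack in the pan, top (258,188), and the purple one, top (397,200). I choose the one in the pan and will check it in a close crop.

Run:
```python
from h import *
im=cv2.imread('pics/top0.png')
a=cv2.resize(im[145:270,215:305],None,fx=4.8,fy=4.8,interpolation=cv2.INTER_CUBIC); 
b=cv2.resize(im[130:230,370:490],None,fx=5,fy=5,interpolation=cv2.INTER_CUBIC)
cv2.imwrite('pics/ca.png',a);cv2.imwrite('pics/cb.png',b)
s=cv2.imread('pics/scene0.png')
cv2.imwrite('pics/cs.png',cv2.resize(s[150:220,250:350],None,fx=7,fy=7,interpolation=cv2.INTER_CUBIC))
cv2.imwrite('pics/cs2.png',cv2.resize(s[195:300,360:490],None,fx=5,fy=5,interpolation=cv2.INTER_CUBIC))
p=vision.camera_params('top')
print(atz(p,[[328,190],[258,193],[223.5,146],[361,145.5],[365,238],[222,240]],0.03))
hsv=cv2.cvtColor(im,cv2.COLOR_BGR2HSV)
for nm,m,(x0,y0,x1,y1) in [('g',(hsv[...,0]>50)&(hsv[...,0]<80)&(hsv[...,1]>120)&(hsv[...,2]>60),(285,145,370,240)),]:
    mm=np.zeros_like(m);mm[y0:y1,x0:x1]=m[y0:y1,x0:x1]
    ys,xs=np.nonzero(mm);W=atz(p,np.c_[xs,ys],.03);c,r=cv2.minEnclosingCircle((W[:,:2]*1000).astype(np.float32)); print(nm,c,r)
```

```text
[[ 0.5724411  -0.09244496  0.03      ]
 [ 0.58913232  0.13632109  0.03      ]
 [ 0.7657525   0.23985963  0.03      ]
 [ 0.71244468 -0.22130232  0.03      ]
 [ 0.40248886 -0.19061851  0.03      ]
 [ 0.44853099  0.26425303  0.03      ]]
g (575.064208984375, -91.15058898925781) 104.49088287353516
```

View pics/ca.png

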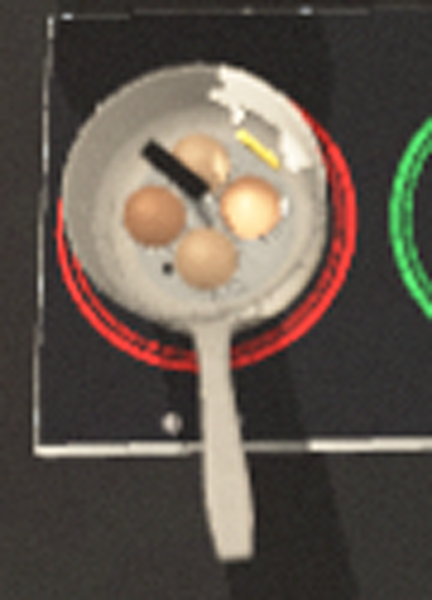

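View pics/cb.png

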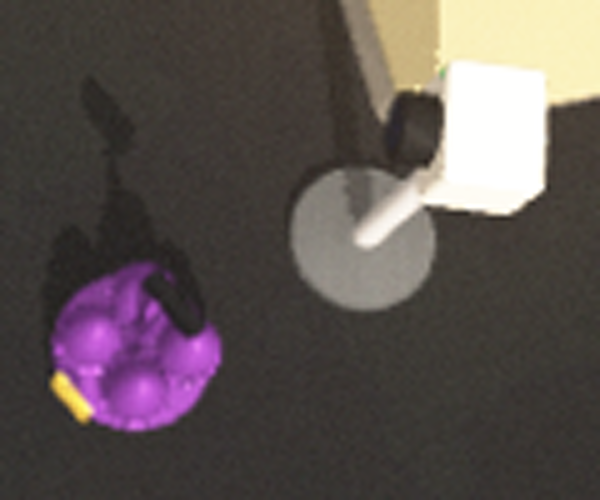

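View pics/cs.png

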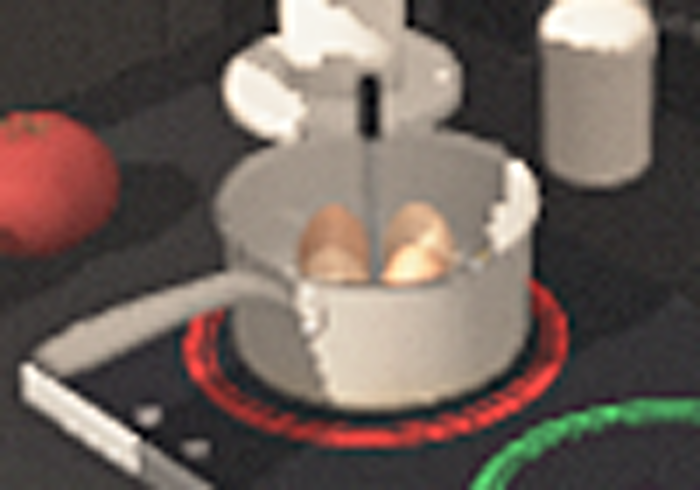

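View pics/cs2.png

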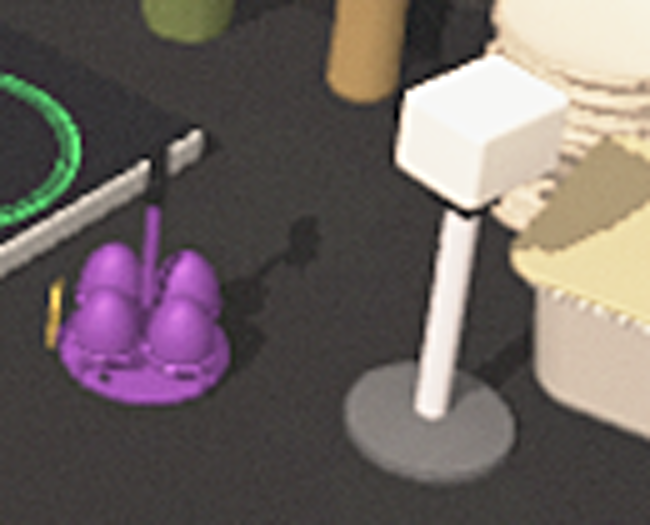

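```bash
cat > m.py <<'E'
from h import *
p=vision.camera_params('top')
A=lambda uv:np.array(uv)/4.8+[215,145]
B=lambda uv:np.array(uv)/5+[370,130]
def off(x): return np.array(x)-0.5*(1-1/4.8)*0
rim=atz(p,A([[62,195],[120,85],[195,63],[270,85],[328,190],[305,280],[130,308],[85,265]]),.119)[:,:2]
from scipy.optimize import least_squares
s=least_squares(lambda q:np.hypot(*(rim-q[:2]).T)-q[2],[.6,.13,.08]); print('rim',s.x,s.fun.round(4))
c=s.x[:2]
h=atz(p,A([[234,556],[228,470],[215,380]]),.130)[:,:2]
h[2]=atz(p,A([[215,380]]),.12)[0,:2]
print('handle',h,np.hypot(*(h-c).T),[np.degrees(np.arctan2(*(v-c)[::-1])) for v in h])
b=atz(p,A([[150,147],[205,190]]),.182)[:,:2]; d=b[1]-b[0]
print('bar',b,b.mean(0),np.hypot(*d),np.degrees(np.arctan2(d[1],d[0])))
for z in (.05,.07,.09): print('tag',z,atz(p,A([[258,148]]),z))
print('foot',atz(p,B([[363,238]]),.01), atz(p,B([[291,238],[436,238],[363,168],[363,311]]),.008))
hc=atz(p,B([[447,60],[547,70],[545,190],[510,214],[426,205]]),.246); print('housing',hc)
print('lens',atz(p,B([[392,130]]),.22), atz(p,B([[440,128]]),.22))
E
python3 m.py
```

```text
rim [0.59227193 0.12818353 0.0860978 ] [ 0.0004  0.0027  0.0002 -0.0021 -0.0025  0.0045 -0.0012 -0.002 ]
handle [[0.3602811  0.12290079]
 [0.41256257 0.1219822 ]
 [0.47046132 0.12658204]] [0.23205098 0.17981633 0.12182114] [np.float64(-178.69552494808397), np.float64(-178.02364799050653), np.float64(-179.2467553439996)]
bar [[0.60639695 0.14552132]
 [0.57565549 0.11444136]] [0.59102622 0.12998134] 0.04371499964232521 -134.68628045330448
tag 0.05 [[0.6371771  0.09409603 0.05      ]]
tag 0.07 [[0.63124417 0.09201979 0.07      ]]
tag 0.09 [[0.62531123 0.08994355 0.09      ]]
foot [[ 0.57512478 -0.48237628  0.01      ]] [[ 0.581217   -0.43420916  0.008     ]
 [ 0.56989107 -0.53292946  0.008     ]
 [ 0.62427941 -0.49239869  0.008     ]
 [ 0.52571291 -0.47364551  0.008     ]]
housing [[ 0.61559452 -0.46548227  0.246     ]
 [ 0.60352651 -0.52145184  0.246     ]
 [ 0.53445745 -0.50530408  0.246     ]
 [ 0.52310144 -0.4827098   0.246     ]
 [ 0.5335073  -0.43675096  0.246     ]]
lens [[ 0.58607425 -0.43617239  0.22      ]] [[ 0.58416821 -0.4641068   0.22      ]]
```

```bash
cat >> h.py <<'E'
from scipy.spatial.transform import Rotation as Ro
def pose():
    s=manip.get_state(); q=s['ee_rot']; return np.array(s['position']),Ro.from_quat([q[1],q[2],q[3],q[0]]),s
def plan(tgt_tcp, xang, n=None):
    """tool down (y=-z), tool x at world heading xang deg; prints turn (tool y) & shift in tool axes"""
    P,R,s=pose()
    x=np.array([np.cos(np.radians(xang)),np.sin(np.radians(xang)),0]); y=np.array([0,0,-1.]); z=np.cross(x,y)
    Rt=Ro.from_matrix(np.c_[x,y,z])
    rv=(R.inv()*Rt).as_rotvec(); d=np.array(tgt_tcp)-P
    print('turn',rv.round(4),'shift_now_axes cm',(R.inv().apply(d)*100).round(2),'shift_target_axes',(Rt.inv().apply(d)*100).round(2), 'world d',d.round(4))
E
python3 - <<'E'
from h import *
P,R,s=pose(); print(R.as_matrix().round(4)); M=R.as_matrix(); print(np.degrees(np.arctan2(M[1,0],M[0,0])))
for a in (91.5,-88.5): plan([.404,.123,.40],a)
p=vision.camera_params('top'); print(atz(p,[[397,200]],.05),atz(p,[[181,246]],.05),atz(p,[[178,206]],.04))
E
```

```text
[[ 2.829e-01 -5.000e-04 -9.592e-01]
 [ 9.592e-01 -1.300e-03  2.829e-01]
 [-1.400e-03 -1.000e+00  2.000e-04]]
73.56862332159196
turn [-0.0004 -0.313  -0.0013] shift_now_axes cm [-34.26   0.45 -35.27] shift_target_axes [-43.45   0.41 -23.01] world d [ 0.2414 -0.4284 -0.0041]
turn [ 1.9000e-03  2.8286e+00 -5.0000e-04] shift_now_axes cm [-34.26   0.45 -35.27] shift_target_axes [43.45  0.41 23.01] world d [ 0.2414 -0.4284 -0.0041]
[[ 0.50919512 -0.30730218  0.05      ]] [[0.44124565 0.39112938 0.05      ]] [[0.57390279 0.39907186 0.04      ]]
```

arm_command --increments '[0,-0.156,0,0,0,0,0,0,-0.157,0,0,0,0,0,0,0,0,-4.3,0,-2.3,0,0,0,0,-4.3,0,-2.3,0,0,0,0,-4.3,0,-2.3,0,0,0,0,-4.3,0,-2.3,0,0,0,0,-4.3,0,-2.3,0,0,0,0,-4.3,0,-2.3,0]' --grip_force 120

```text
clock: 1.15
position: [0.3078, 0.2958, 0.4046]
ee_rot: [-0.493, 0.493, 0.507, -0.507]
contact_force: [0.2, -0.1, -0.6]
width: 0.0858
```

arm_command --increments '[0,0,0,-4.3,0,-2.3,0,0,0,0,-4.3,0,-2.3,0,0,0,0,-4.3,0,-2.3,0,0,0,0,-4.3,0,-2.3,0,0,0,0,0,0,0,0]'

```text
clock: 1.78
position: [0.4052, 0.1253, 0.4045]
ee_rot: [0.494, -0.495, -0.505, 0.505]
contact_force: [-0.3, 0.3, -0.1]
width: 0.0855
```

Run:
```python
from h import *
plan([.404,.123,.281],91.5)
p,im=snap('wrist','w1.png'); print(proj(p,[[.404,.123,.133],[.36,.123,.133]]))
```

```text
turn [ 0.0004 -0.0053 -0.0009] shift_now_axes cm [-0.22 12.35  0.13] shift_target_axes [-0.23 12.35  0.13] world d [-0.0012 -0.0023 -0.1235]
[[315.03683453 198.47650649]
 [315.95365974 147.79464322]]
```

View pics/w1.png

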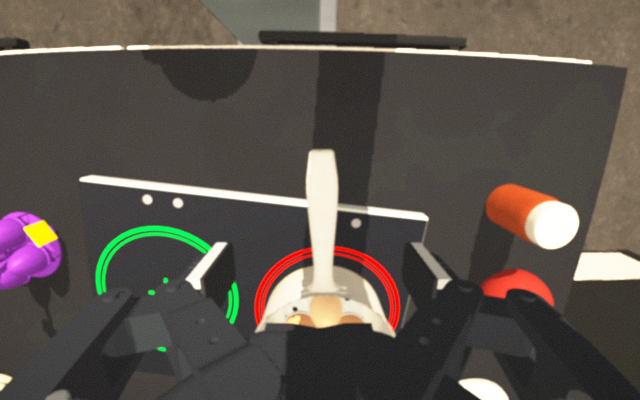

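The wrist view shows the handle end at (320,151) and its middle near (321,198). That is about 5 mm further to +y than the top view gave, so I'm descending straight from here.

arm_command --increments '[0,0,0,0.2,3.1,0.1,0,0,0,0,0,3.1,0,0,0,0,0,0,3.1,0,0,0,0,0,0,3.0,0,0,0,0,0,0,0,0,0]'

```text
clock: 2.45
position: [0.401, 0.1306, 0.2801]
ee_rot: [0.494, -0.492, -0.505, 0.508]
contact_force: [0.0, 0.6, -0.2]
width: 0.0855
```

Run:
```python
from h import *
P,R,s=pose(); print(P,s['contact_force'])
p,im=snap('wrist','w2.png')
```

```text
[0.40102197 0.13061488 0.28005824] [ 0.00732014  0.56090104 -0.19256106]
```

View pics/w2.png

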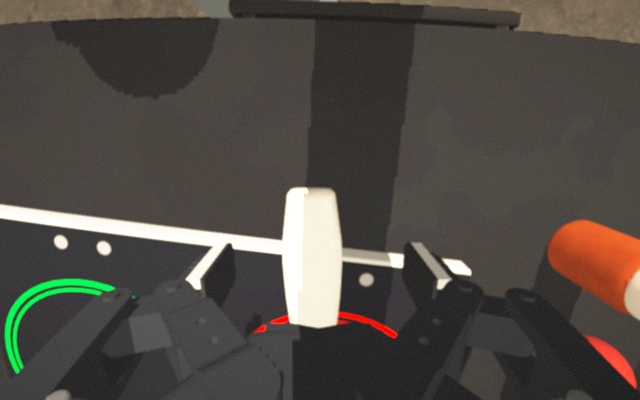

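The handle is at column 313 and the finger midpoint at about 320. I'll shift 3 mm and close.

arm_command --increments '[0,0,0,-0.3,0,0,0,0,0,0,0,0,0,1,0,0,0,0,0,0,1,0,0,0,0,0,0,1,0,0,0,0,0,0,1,0,0,0,0,0,0,1]' --grip_force 120

```text
clock: 3.25
position: [0.4027, 0.1267, 0.282]
ee_rot: [-0.494, 0.493, 0.507, -0.507]
contact_force: [-3.4, 0.5, 4.6]
width: 0.0252
```

Run:
```python
from h import *
P,R,s=pose(); print(P,s['contact_force'],s['moment'],s['width'])
p,im=snap('top','t1.png');cv2.imwrite('pics/t1c.png',cv2.resize(im[130:280,200:400,::-1],None,fx=4,fy=4,interpolation=cv2.INTER_CUBIC))
x=np.array([-.019,-.220,0]); print(R.inv().apply(x)*100)
```

```text
[0.40268724 0.12674662 0.28196961] [-3.42957748  0.45719617  4.58895469] [0.26774281 0.29837162 0.16602053] 0.02522868630428698
[-2.19423905e+01 -6.87413272e-03  2.47819558e+00]
```

View pics/t1c.png

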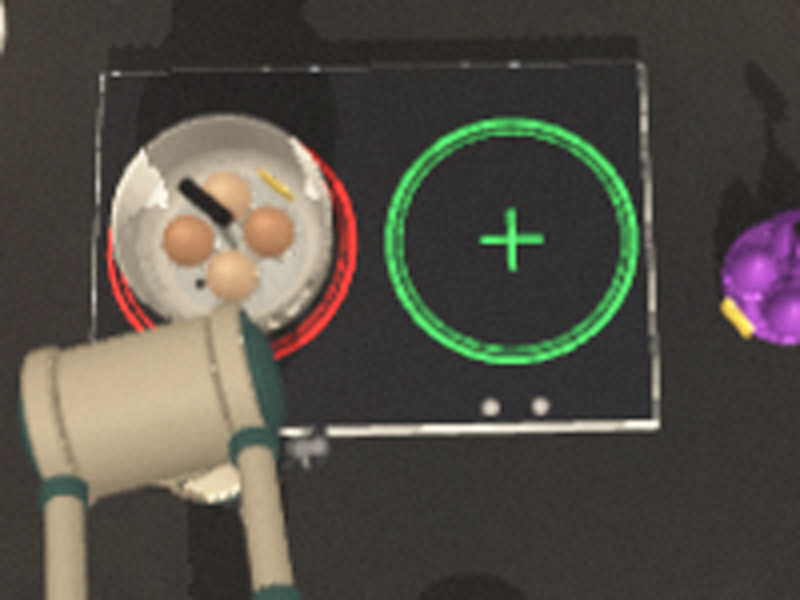

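The pan sits at crop centre (222,225) with the handle gripped (opening 25 mm) and a slight downward press. I'll start sliding.

arm_command --increments '[0,0,0,-0.5,-0.1,0.05,1,0,0,0,-1.0,0,0.11,1,0,0,0,-1.4,0,0.16,1,0,0,0,-1.4,0,0.16,1,0,0,0,-1.4,0,0.16,1,0,0,0,-1.4,0,0.16,1,0,0,0,-1.4,0,0.16,1,0,0,0,-1.0,0,0.11,1]'

```text
clock: 4.3
position: [0.3949, 0.0315, 0.2826]
ee_rot: [-0.493, 0.493, 0.507, -0.506]
contact_force: [1.1, 5.7, 1.1]
width: 0.0253
```

Run:
```python
from h import *
P,R,s=pose(); print(P,s['contact_force'],s['moment'],s['width'])
p,im=snap('top','t2.png');cv2.imwrite('pics/t2c.png',cv2.resize(im[130:280,200:400,::-1],None,fx=4,fy=4,interpolation=cv2.INTER_CUBIC))
```

```text
[0.39485979 0.0314806  0.28256249] [1.11799541 5.68982947 1.05055186] [ 1.20234844 -0.05574324  1.01149087] 0.025286365652290185
```

View pics/t2c.png

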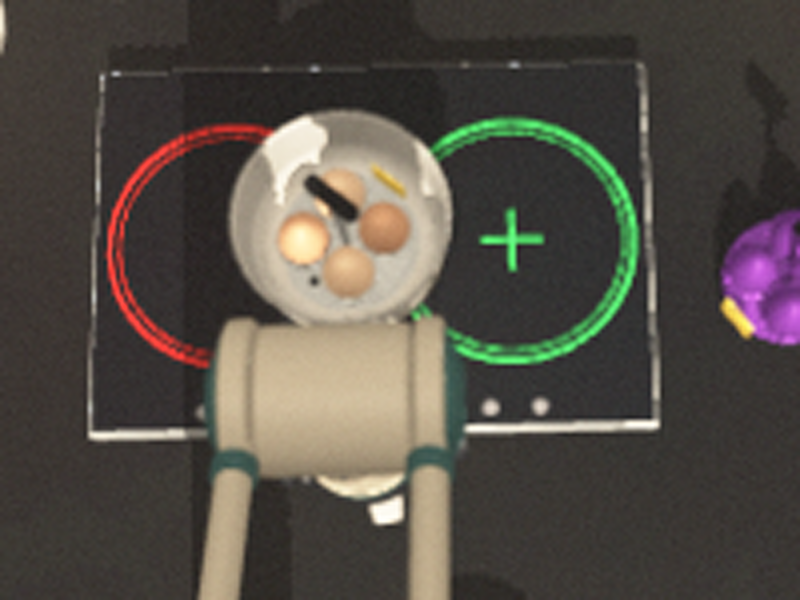

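The pan follows rigidly and is now at crop centre (340,216), with the rack upright. I'll slide the remainder.

arm_command --increments '[0,0,0,-1.3,0,0.15,1,0,0,0,-1.8,0,0.2,1,0,0,0,-1.9,0,0.2,1,0,0,0,-1.9,0,0.2,1,0,0,0,-1.9,0,0.2,1,0,0,0,-1.8,0,0.2,1,0,0,0,-1.3,0,0.15,1,0,0,0,-0.5,0,0.05,1]'

```text
clock: 5.35
position: [0.3841, -0.0927, 0.2824]
ee_rot: [-0.494, 0.493, 0.507, -0.506]
contact_force: [1.0, 7.5, 1.8]
width: 0.0254
```

Run:
```python
from h import *
P,R,s=pose(); print(P,s['contact_force'],s['moment'],s['width'])
p,im=snap('top','t3.png');cv2.imwrite('pics/t3c.png',cv2.resize(im[130:280,250:400,::-1],None,fx=4,fy=4,interpolation=cv2.INTER_CUBIC))
print(proj(p,[[.573,-.092,.119]]),(proj(p,[[.573,-.092,.119]])-[250,130])*4)
```

```text
[ 0.38409465 -0.09269451  0.28237208] [1.01723761 7.54405439 1.8158858 ] [ 1.39195444 -0.17073709  1.09282042] 0.025397460839675028
[[328.38602361 182.92754873]] [[313.54409443 211.71019493]]
```

View pics/t3c.png

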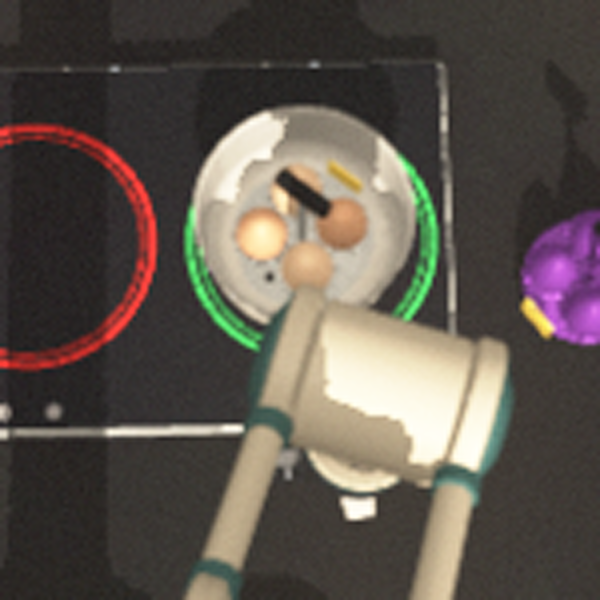

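Run:
```python
from h import *
p=vision.camera_params('top')
A=lambda uv:np.array(uv)/4+[250,130]
from scipy.optimize import least_squares
rim=atz(p,A([[193,214],[225,137],[302,106],[380,140],[415,210],[395,270],[225,295],[204,265]]),.119)[:,:2]
s=least_squares(lambda q:np.hypot(*(rim-q[:2]).T)-.0845,[.57,-.09]); print(s.x,s.fun.round(4))
print('rest',atz(p,A([[312,239]]),.03), atz(p,[[328,189.75]],.03))
b=atz(p,A([[280,177],[327,209]]),.182)[:,:2];d=b[1]-b[0];print('bar',b.mean(0),np.hypot(*d),np.degrees(np.arctan2(d[1],d[0])))
```

```text
[ 0.57307695 -0.08311762] [-0.0014  0.0001  0.0011 -0.0008  0.0017 -0.0014  0.0019  0.0001]
rest [[ 0.57327653 -0.0925465   0.03      ]] [[ 0.57327653 -0.0925465   0.03      ]]
bar [ 0.57145148 -0.08319768] 0.041500564174638384 -131.95999463218158
```

The pan is 9 mm short in y; I'll correct that, then release.

arm_command --increments '[0,0,0,-0.5,0,0,1,0,0,0,-0.4,0,0,1,0,0,0,0,0,0,1,0,0,0,0.2,0,0,0.4,0,0,0,0.1,0,0,0,0,0,0,0,0,0,0,0,0,0,0,0,0,0,0,0,0,0,-3,0,0]' --grip_force 60

```text
clock: 6.4
position: [0.3838, -0.0986, 0.3115]
ee_rot: [0.495, -0.492, -0.506, 0.507]
contact_force: [1.0, -1.0, -0.6]
width: 0.0859
```

arm_command --increments '[0,0,0,0,-5,0,0,0,0,0,0,-5,0,0,0,0,0,0,-5,0,0,0,0,0,-5,-2,0,0,0,0,0,0,0,0,0]'

```text
clock: 7.02
position: [0.3864, -0.1513, 0.4845]
ee_rot: [0.492, -0.496, -0.506, 0.506]
contact_force: [-0.6, 0.9, 0.5]
width: 0.0851
```

Run:
```python
from h import *
P,R,s=pose(); print(P,s['contact_force'],s['moment'],s['width'],s['qpos'])
p,im=snap('top','t4.png');cv2.imwrite('pics/t4c.png',cv2.resize(im[130:280,250:400,::-1],None,fx=4,fy=4,interpolation=cv2.INTER_CUBIC))
```

```text
[ 0.38643163 -0.15127063  0.48448049] [-0.61610877  0.92466456  0.49152577] [ 0.03032605  0.04022656 -0.00726903] 0.08514779587743074 [-5.40524473e-01 -1.17429868e-02  1.65536289e+00 -1.32852580e-03
  1.49280071e+00 -2.13377060e+00]
```

View pics/t4c.png

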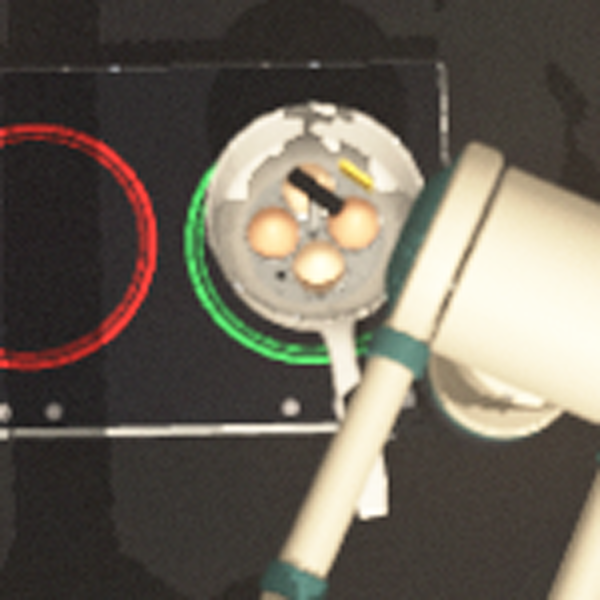

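The pan now stands with its rim centre near crop (317,213); the target is (313.5,212). Bar ends are at (288,175) and (342,208). One row of my lift went sideways by 5 cm, a slip in my list, and it touched nothing.

Run:
```python
from h import *
p=vision.camera_params('top')
A=lambda uv:np.array(uv)/4+[250,130]
from scipy.optimize import least_squares
rim=atz(p,A([[207,213],[238,133],[316,102],[398,135],[360,317],[300,325],[235,290]]),.119)[:,:2]
s=least_squares(lambda q:np.hypot(*(rim-q[:2]).T)-.0845,[.57,-.09]); print(s.x,s.fun.round(4))
b=atz(p,A([[289,175],[340,208]]),.182)[:,:2];d=b[1]-b[0];print('bar',b.mean(0),np.hypot(*d),np.degrees(np.arctan2(d[1],d[0])))
c=b.mean(0)
for a in(137,-43): plan([c[0],c[1],.42],a)
```

```text
[ 0.57240597 -0.09450123] [-0.0007  0.0029  0.0037  0.0034  0.0029  0.004   0.0023]
bar [ 0.57164366 -0.09122254] 0.04428219428963782 -130.6264805775216
turn [ 7.000e-04 -7.969e-01 -9.000e-04] shift_now_axes cm [  5.43   6.33 -18.7 ] shift_target_axes [ -9.58   6.31 -16.96] world d [ 0.1857  0.0587 -0.0631]
turn [1.1000e-03 2.3447e+00 9.0000e-04] shift_now_axes cm [  5.43   6.33 -18.7 ] shift_target_axes [ 9.58  6.31 16.96] world d [ 0.1857  0.0587 -0.0631]
```

arm_command --increments '[0,0.183,0,0,0,0,0,0,0.183,0,0,0,0,0,0,0.183,0,0,0,0,0,0,0.183,0,0,0,0,0,0,0.183,0,0,0,0,0,0,0.183,0,0,0,0,0,0,0.183,0,0,0,0,0,0,0.183,0,0,0,0,0]'

```text
clock: 8.07
position: [0.3856, -0.1478, 0.4815]
ee_rot: [0.706, -0.705, -0.044, 0.046]
contact_force: [0.7, 1.3, -0.9]
width: 0.0854
```

arm_command --increments '[0,0.183,0,0,0,0,0,0,0.183,0,0,0,0,0,0,0.183,0,0,0,0,0,0,0.183,0,0,0,0,0,0,0.18,0,0,0,0,0,0,0,0,0,0,0,0]'

```text
clock: 8.82
position: [0.3856, -0.148, 0.4817]
ee_rot: [0.655, -0.654, 0.268, -0.267]
contact_force: [-0.2, 0.1, 0.6]
width: 0.0853
```

Run:
```python
from h import *
plan([.5716,-.0915,.42],-41)
print(pose()[2]['qpos'])
```

```text
turn [ 0.     -0.0606 -0.0024] shift_now_axes cm [ 9.32  6.15 17.07] shift_target_axes [10.33  6.17 16.47] world d [ 0.186   0.0565 -0.0617]
[-5.35596206e-01 -1.16746051e-02  1.66193109e+00  4.60221120e-04
  1.49367693e+00  2.40600185e-01]
```

arm_command --increments '[0,-0.06,0,0,0,0,0,0,0,0,2.6,1.5,4.1,0,0,0,0,2.6,1.5,4.1,0,0,0,0,2.6,1.5,4.1,0,0,0,0,2.6,1.5,4.1,0,0,0,0,0,0,0,0]'

```text
clock: 9.57
position: [0.5744, -0.0925, 0.4195]
ee_rot: [0.663, -0.662, 0.248, -0.245]
contact_force: [-0.0, 0.2, 1.0]
width: 0.0853
```

Run:
```python
from h import *
plan([.5716,-.0915,.331],-41)
p,im=snap('wrist','w3.png'); print(proj(p,[[.5716,-.0915,.1845]]), proj(p,[[.5716,-.0915,.1845-.148]]))
```

```text
turn [ 0.001   0.0022 -0.0044] shift_now_axes cm [-0.24  8.85 -0.09] shift_target_axes [-0.28  8.85 -0.1 ] world d [-0.0028  0.001  -0.0885]
[[315.99470753 216.25892436]] [[317.40099924 178.60812163]]
```

View pics/w3.png

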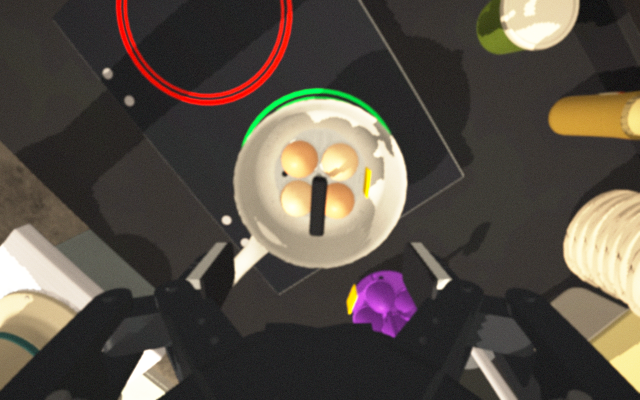

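The wrist view shows the bar from (320,178) to (317,236), with eggs around it and the tag at (368,183).

Run:
```python
from h import *
im=cv2.imread('pics/w3.png'); cv2.imwrite('pics/w3c.png',cv2.resize(im[140:260,260:400],None,fx=5,fy=5,interpolation=cv2.INTER_CUBIC))
p=vision.camera_params('wrist'); b=atz(p,[[320,178],[317,236]],.1845); d=b[1]-b[0]
print(b,b.mean(0),np.hypot(*d[:2]),np.degrees(np.arctan2(d[1],d[0])))
```

```text
[[ 0.59143083 -0.07210294  0.1845    ]
 [ 0.55970656 -0.10518214  0.1845    ]] [ 0.5755687  -0.08864254  0.1845    ] 0.04583298116378914 -133.80222406307615
```

View pics/w3c.png

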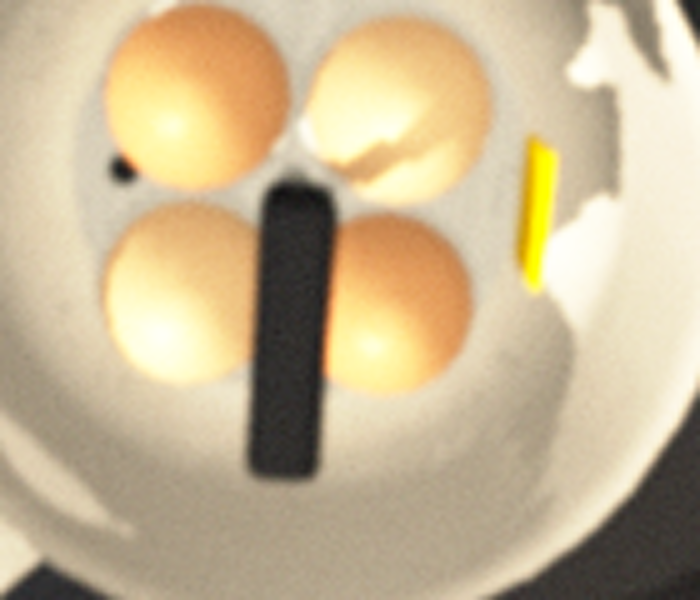

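arm_command --increments '[0,0.045,0,-0.1,0,0.2,0,0,0,0,0,3.0,0,0,0,0,0,0,3.0,0,0,0,0,0,0,2.8,0,0,0,0,0,0,0,0,0]' --grip_force 60

```text
clock: 10.25
position: [0.5707, -0.0918, 0.3334]
ee_rot: [-0.656, 0.656, -0.265, 0.262]
contact_force: [0.7, -0.6, 1.0]
width: 0.0851
```

Run:
```python
from h import *
P,R,s=pose(); print(P,s['contact_force'])
p,im=snap('wrist','w4.png')
```

```text
[ 0.57072653 -0.0917691   0.3333504 ] [ 0.69078759 -0.55388075  0.96839256]
```

View pics/w4.png

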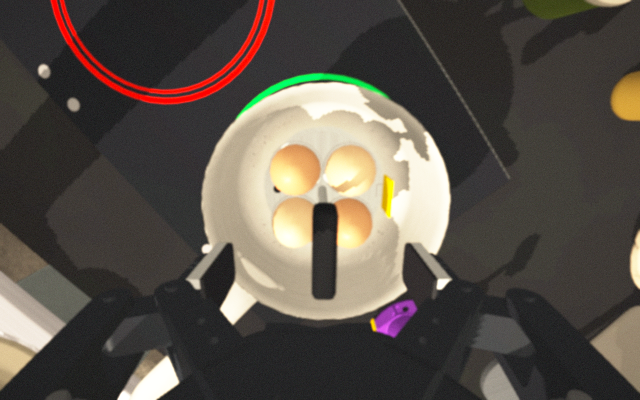

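Run:
```python
from h import *
p=vision.camera_params('wrist'); P,R,s=pose(); b=atz(p,[[324,206],[323,298]],.1845); d=b[1]-b[0]
print(b.mean(0),np.hypot(*d[:2]),np.degrees(np.arctan2(d[1],d[0])), proj(p,[P+R.apply([0,.155,0]),P+R.apply([0,.149,0])]))
plan([b.mean(0)[0],b.mean(0)[1],.3305],-43.5)
```

```text
[ 0.57947491 -0.08680482  0.1845    ] 0.04648226203655121 -134.04577183640671 [[318.48283692 267.52945171]
 [318.49355818 273.88901606]]
turn [ 0.0008 -0.0044 -0.0013] shift_now_axes cm [0.21 0.44 0.91] shift_target_axes [0.22 0.44 0.91] world d [ 0.0078  0.0051 -0.0044]
```

arm_command --increments '[0,0,0,0.2,0.3,0.8,0,0,0,0,0,0,0,1,0,0,0,0,0,0,1,0,0,0,0,0,0,1,0,0,0,0,0,0,1,0,0,0,0,0,0,1,0,0,0,0,0,0,1,0,0,0,0,0,0,1]' --grip_force 80

```text
clock: 11.3
position: [0.5797, -0.0875, 0.3318]
ee_rot: [-0.656, 0.656, -0.264, 0.264]
contact_force: [0.1, -0.9, 0.3]
width: 0.0106
```

Run:
```python
from h import *
P,R,s=pose(); print(P,s['contact_force'],s['moment'],s['width'])
p,im=snap('wrist','w5.png')
p,im=snap('scene','s5.png');cv2.imwrite('pics/s5c.png',cv2.resize(im[140:280,270:430,::-1],None,fx=4,fy=4,interpolation=cv2.INTER_CUBIC))
```

```text
[ 0.57973292 -0.08751284  0.33179523] [ 0.08615537 -0.88243396  0.27470774] [-0.13660043 -0.01243943 -0.03569835] 0.010625009647810841
```

View pics/w5.png

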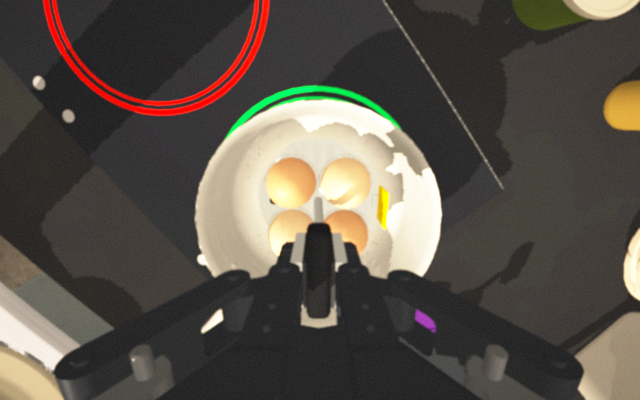

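View pics/s5c.png

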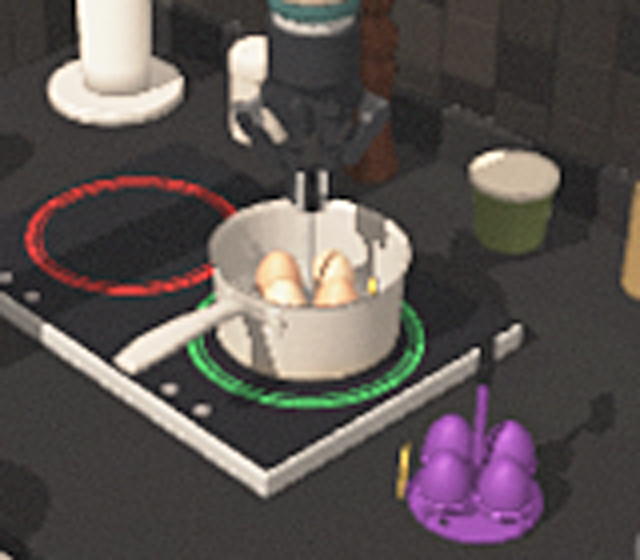

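The bar is between the pads (opening 11 mm), and the pan is on the green zone. Lifting straight up.

arm_command --increments '[0,0,0,0,-1.0,0,1,0,0,0,0,-2.0,0,1,0,0,0,0,-2.5,0,1,0,0,0,0,-2.5,0,1,0,0,0,0,-2.5,0,1,0,0,0,0,-2.5,0,1,0,0,0,0,-1.5,0,1,0,0,0,0,0,0,1]'

```text
clock: 12.4
position: [0.5798, -0.0873, 0.4775]
ee_rot: [0.656, -0.656, 0.263, -0.264]
contact_force: [0.7, 0.3, -3.4]
width: 0.0106
```

Run:
```python
from h import *
P,R,s=pose(); print(P,s['contact_force'],s['moment'],s['width'])
p,im=snap('top','t6.png');cv2.imwrite('pics/t6c.png',cv2.resize(im[120:280,240:500,::-1],None,fx=3,fy=3,interpolation=cv2.INTER_CUBIC))
p,im=snap('scene','s6.png');cv2.imwrite('pics/s6c.png',cv2.resize(im[120:280,270:430,::-1],None,fx=3.5,fy=3.5,interpolation=cv2.INTER_CUBIC))
plan([.6307,-.2417,.4735],-102)
```

```text
[ 0.57981886 -0.08734617  0.47754049] [ 0.73117105  0.26707439 -3.36453349] [ 0.10177402 -0.03477564  0.04174268] 0.010581093633227278
turn [ 0.0017  1.0163 -0.0013] shift_now_axes cm [14.38  0.2  -7.61] shift_target_axes [14.04  0.22  8.22] world d [ 0.0512 -0.1544 -0.0022]
```

View pics/s6c.png

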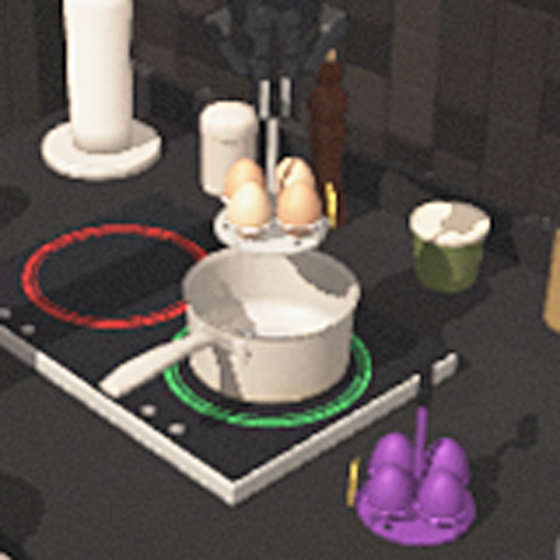

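View pics/t6c.png

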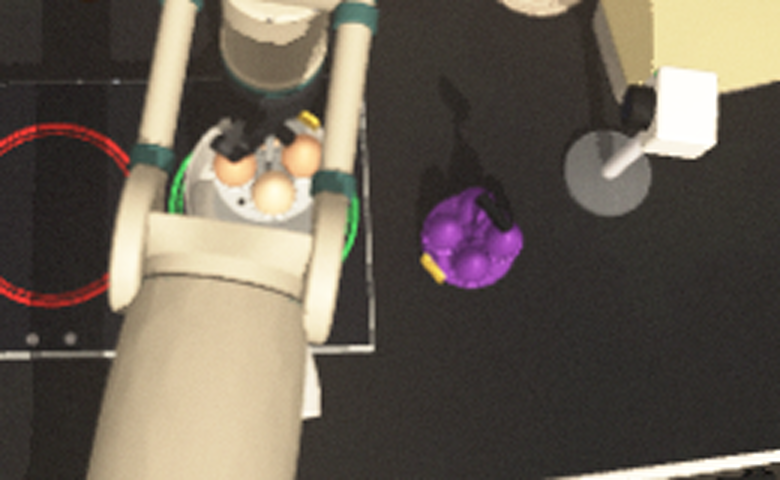

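The rack hangs upright, clear of the pan, which stayed put. I'll turn the tag towards the lens, then move across.

arm_command --increments '[0,0.1,0,0,0,0,1,0,0.16,0,0,0,0,1,0,0.17,0,0,0,0,1,0,0.17,0,0,0,0,1,0,0.17,0,0,0,0,1,0,0.16,0,0,0,0,1,0,0.1,0,0,0,0,1,0,0,0,0,0,0,1]'

```text
clock: 13.5
position: [0.5796, -0.0874, 0.4752]
ee_rot: [0.441, -0.442, 0.553, -0.551]
contact_force: [0.7, -0.4, -3.0]
width: 0.0106
```

arm_command --increments '[0,0,0,1.4,0,0.8,1,0,0,0,2.2,0,1.3,1,0,0,0,2.5,0,1.45,1,0,0,0,2.5,0,1.45,1,0,0,0,2.5,0,1.45,1,0,0,0,1.9,0,1.1,1,0,0,0,1.0,0,0.6,1,0,0,0,0,0,0,1]'

```text
clock: 14.5
position: [0.6284, -0.2428, 0.4762]
ee_rot: [0.441, -0.441, 0.553, -0.552]
contact_force: [-0.1, 0.8, -3.3]
width: 0.0109
```

Run:
```python
from h import *
P,R,s=pose(); print(P,s['contact_force'],s['moment'],s['width'],R.as_matrix()[:,0])
p,im=snap('top','t7.png');cv2.imwrite('pics/t7c.png',cv2.resize(im[100:240,300:500,::-1],None,fx=4,fy=4,interpolation=cv2.INTER_CUBIC))
p,im=snap('scene','s7.png');cv2.imwrite('pics/s7c.png',cv2.resize(im[150:300,340:500,::-1],None,fx=4,fy=4,interpolation=cv2.INTER_CUBIC))
plan([.6307,-.2417,.4735],-103)
g=P+R.apply([0,.155,0]); print('pred bar/mid px crop',(proj(p,[g,g-[0,0,.099],[.5857,-.4366,.22],[.5751,-.4824,0]])-[340,150])*4)
```

```text
[ 0.62837758 -0.24279365  0.47623905] [-0.1125489   0.82966716 -3.27425218] [-0.0233744  -0.00782624  0.01428448] 0.010876309407888776 [-2.22217761e-01 -9.74996866e-01 -6.14093882e-04]
turn [ 0.0007  0.0042 -0.0011] shift_now_axes cm [-0.02  0.32  0.26] shift_target_axes [-0.02  0.32  0.26] world d [ 0.0026 -0.0004 -0.0032]
pred bar/mid px crop [[229.54768101  26.39886627]
 [220.38229852 139.18042351]
 [410.35006421 254.91966206]
 [421.14105163 525.98558916]]
```

View pics/s7c.png

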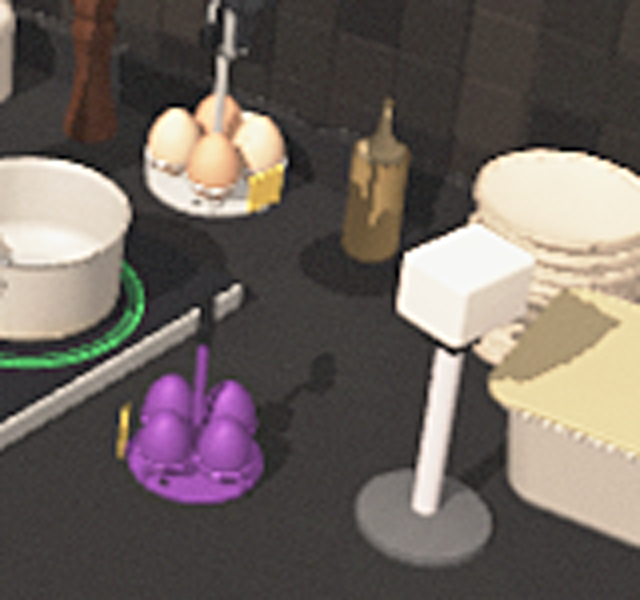

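View pics/t7c.png

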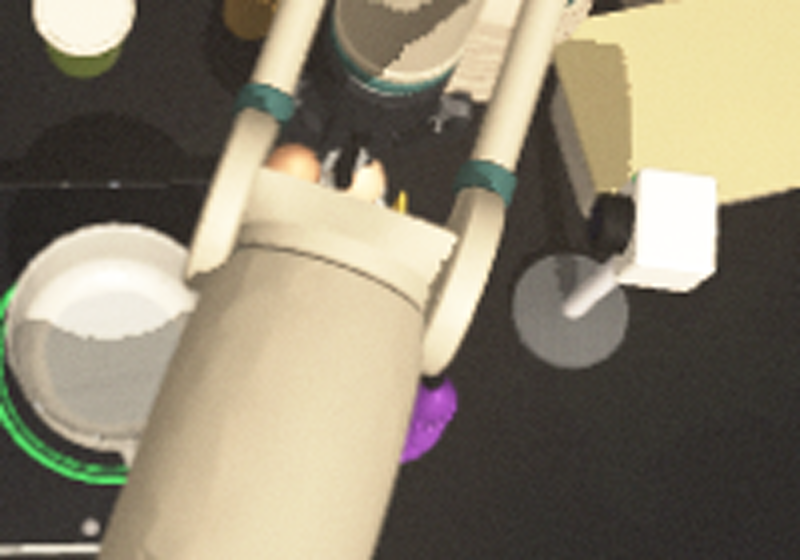

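Run:
```python
from h import *
p=vision.camera_params('scene')
c=atz(p,np.array([[402,263],[475,226],[534,265],[462,301]])/4+[340,150],.246)[:,:2]
print(c)
for i,j in((0,1),(1,2),(3,2),(0,3)):
    d=c[j]-c[i]; print(i,j,np.hypot(*d),np.degrees(np.arctan2(d[1],d[0])))
print('foot',atz(p,np.array([[424,517]])/4+[340,150],.008))
pt=vision.camera_params('top'); c=atz(pt,np.array([[640,171],[716,180],[715,277]])/4+[300,100],.246); print(c, np.degrees(np.arctan2(*(c[0]-c[1])[[1,0]])),np.degrees(np.arctan2(*(c[1]-c[2])[[1,0]])))
```

```text
[[ 0.53648807 -0.45526613]
 [ 0.61173709 -0.4692563 ]
 [ 0.5941001  -0.52332139]
 [ 0.52317789 -0.50814263]]
0 1 0.07653847853963829 -10.53208671052778
1 2 0.056869122768861316 -108.06724044861625
3 2 0.07252829831313724 -12.080191235566474
0 3 0.054526007440153144 -104.1290674405169
foot [[ 0.57677465 -0.48272859  0.008     ]]
[[ 0.61321011 -0.4667378   0.246     ]
 [ 0.6007233  -0.51966193  0.246     ]
 [ 0.53099157 -0.50383771  0.246     ]] 76.72453467841943 -12.785584226275638
```

arm_command --increments '[0,0,0,0,0.3,0.2,1,0,0,0,0,0,0,1,0,0,0,0,0,0,1,0,0,0,0,0,0,1]'

```text
clock: 15.1
position: [0.6301, -0.2422, 0.4738]
ee_rot: [-0.441, 0.441, -0.552, 0.553]
contact_force: [0.1, 0.0, -3.3]
width: 0.0107
```

Run:
```python
from h import *
P,R,s=pose(); print(P,s['contact_force'],s['width'],np.abs(s['qd']).max())
p,im=snap('scene','s8.png')
g=P+R.apply([0,.155,0]); o=g-[0,0,.139]; x=-R.as_matrix()[:,0]; y=np.cross([0,0,1],x); z=np.array([0,0,1.])
a=np.linspace(0,2*np.pi,60)
ring=o+.053*(np.cos(a)[:,None]*x+np.sin(a)[:,None]*y)
big=cv2.resize(im[150:240,350:440,::-1],None,fx=6,fy=6,interpolation=cv2.INTER_CUBIC)
f=lambda X:((proj(p,X)-[350,150]+.5)*6).astype(int)
cv2.polylines(big,[f(ring)],True,(0,255,0),1)
cv2.polylines(big,[f([o,g])],False,(255,0,255),1)
t=o-.057*x
cv2.polylines(big,[f([t+.016*y,t-.016*y,t-.016*y+.03*z,t+.016*y+.03*z])],True,(255,0,0),1)
cv2.imwrite('pics/s8c.png',big)
L=np.array([.5857,-.4366,.22]);cx=np.array([np.cos(np.radians(257)),np.sin(np.radians(257)),0]);cy=np.cross(z,cx)
m=g-[0,0,.099]-L; print('in lens frame',m@cx,m@cy,m[2],'yaw err',np.degrees(np.arccos(-x@cx))-0)
```

```text
[ 0.63012237 -0.24219141  0.47383756] [ 0.06670583  0.02863632 -3.29546705] 0.01069775109696467 0.0018270942375628674
in lens frame -0.19942970556464618 -0.0004187906117688716 -0.00016243559776879524 yaw err 0.22646066925851632
```

View pics/s8c.png

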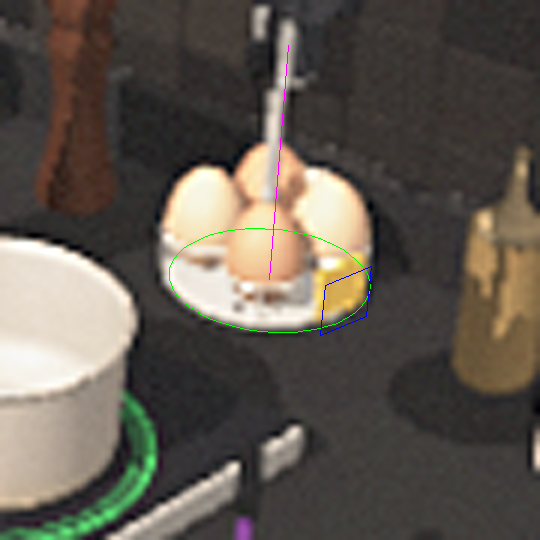

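The rack's overlay matches the image within about 1 px (3 mm), the tag faces the lens, and the pan is still on the green rings. Handing in.

Run:
```python
from h import *
print(ticket.sign_off())
```

```text
the job is handed in; nothing more can be done
None
```

I slid the pan by its handle onto the green zone, lifted the egg rack out by its black bar, and handed in at about 15 s with the rack held in front of the check camera. The hand-in reports no verdict, so these are my own last checks:

- **Pan:** its centre measured about 2 mm from the green cross after I released the handle. A rough look at the later top view showed it still there.
- **Rack position:** its middle worked out at 199 mm in front of the lens and within 1 mm of the lens axis, sideways and in height. This rests on my measured lens pose, good to a few mm and about 1.5°.
- **Rack attitude:** the tag faces the lens within about 0.3° of that measured direction. The rack looks upright, and a model drawn over the scene picture matched it within about 1 pixel (roughly 3 mm).
- **Grip and stillness:** the opening was steady at 10.7 mm and the arm was still, with a 3.3 N load matching the rack's weight.

- **Mid-job correction:** the pan stopped 9 mm short at first, which I corrected before letting go.
- **Input slip:** one row while retracting from the handle moved the tool 5 cm sideways. It touched nothing.
- **Bar position:** my top and wrist camera readings of the bar differed by up to 9 mm, so I centred the gripper on the close wrist view.

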